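# Load the check source into the counting castle with the push stick

## Robot

A 7-joint arm with a two-finger parallel gripper is mounted at the origin on a cart in front of the work surface, level with it; the furniture and walls round the work are solid. World frame = base frame: x ahead of the robot, y to its left, z up, the work surface at z = 0. Lengths are in m, angles in degrees, forces in N, time in s.
With the tool pointing down it reaches from about 0.35 to 0.9 m from the base axis. Payload 7.2 kg.
Tool frame: the origin (TCP) lies midway between the tips of the shut fingers; the grasp point (between the pads) lies 19 mm behind it; z points along the fingers, y is the line along which they close (so a half turn about z gives the same grasp; the last joint's range is limited). The gripper opens to 88 mm and grips with 3 to 60 N. Pads are 20 mm wide; open, the fingers measure 115 mm over their backs; the gripper's body (75 mm by 178 mm) begins 61 mm behind the grasp point.
Start: joints at [-69.97, 23.554, -0.728, 91.456, 0.321, 64.991, -4.71], TCP at [0.254, 0.571, 0.223] pointing down, gripper open.
Joint ranges: [-169.25, 169.25], [-16.82, 113.86], [-84.01, 82.57], [7.8, 145.47], [-59.2, 239.2], [7.22, 106.19], [-163.78, 163.78]. Speed limits (degrees/s): [136.94, 136.94, 172.46, 172.46, 180, 180, 180].

## Interface

Orientations are given as [roll, pitch, yaw] about the fixed x, y, z axes, in that order (R = Rz(yaw) Ry(pitch) Rx(roll)).
In Python, from cell import arm, eyes, close_job gives the robot as it stands.
- The arm moves only by the shell command python3 -m pendant 'ROWS' [FORCE]. ROWS is JSON, a list of rows, each an object with "slide": the shift along the tool's x, y, z in cm, a list of three; "yaw": the turn about the tool's z in rad; "hand": the finger opening in cm, from 0 to 8.78. In form: [{"slide": [dx, dy, dz], "yaw": yaw, "hand": hand}, ...]. A call has 1 to 20 rows; each row is the pose to reach, as a shift and turn from the pose commanded when the call began, along the tool's axes at that moment; what a row does not reach only later rows make up. A row lasts 1/12 s, in which the tool goes at most 41.7 mm and 7.16 degrees, less where a joint would pass 70% of its speed; a pose out of reach is approached as far as the arm can. A call with a gripper value outside its range is refused whole. The fingers move at their own pace and stop on an object; FORCE is the grip in N (left out, the last holds). Time passes only in rows, so rows that repeat a pose let the fingers close. It gives the time, the measured TCP pose, the force, the opening and the grip force at its end, in the units of the state.
- arm.get_obs(): the state, without advancing time (a new reading comes with each control period).
- eyes.snapshot(name): name is "scene" or "top" or "wrist"; returns the picture (384x512x3 uint8, red, green, blue); there is no depth.
- eyes.camera_model(name): a dict with "mtx" (3x3 intrinsics, pixels), "D" ([k1, k2, p1, p2, k3] as OpenCV has them; the pictures are not rectified), "R" (3x3) and "t" (3): a world point X has camera coordinates R X + t; the wrist camera has in their place "tool_from_camera" (4x4, takes a point from camera to tool coordinates, whose origin is the TCP and whose axes are the flange's). Camera axes: x right, y down, z forward; pixel columns grow to the right and rows downward; lengths in m; the calibration is good to about 2 mm. A picture is of the moment at which its call begins: read the wrist's pose just before it. camera_model takes no time and is no camera call.
- close_job(): hands the job in; it is judged then, once.
The state is a dict: "t": time; "q": joint angles; "joint_vel": joint speeds; "joint_efforts": joint torques, N m; "ee_pos": TCP position; "ee_rot": TCP orientation; "ft_force": force on the tool from outside, world axes, zero at the start; "ft_torque": the same for the moment, N m; "gripper_width": finger opening in m; "grip_force": force on a finger pad.
Only numpy, scipy, OpenCV 4.12 (cv2) and the standard library are available. Lean on these libraries where they do the work, as an engineer would, in place of code of your own. Each camera call takes 0.05 s, during which the arm holds its last target. There are 200 camera calls.

## Task

Do the counter's daily check: take the carrier with the round disc out of its rack, lower it gently to the floor of the lead castle's loading tray (do not let it drop in), and with the push stick feed it through the tunnel until it is fully home and the rollers have snapped in behind it; do not ram it. Then draw the stick out, stand it back on its foot on the bench clear of the castle, and leave the other two carriers in the rack.

Things in the scene. Friction and masses are not known exactly. Their poses are not given: they have to be found in the camera images.
- source_carrier: carrier with the ROUND disc on top: grey block 66 (x) x 46 (y) x 28 mm high, 4 mm chamfers on its upright corners, 0.22 kg; origin: centre of underside. Ends alike: may go in either way round. In the rack only its flanks (46 mm apart) are free, in the tray only its ends (66 mm apart): put it down on the bench and take it again by the ends
- spare_carrier_a: carrier of the same size and grey plastic, with a RECTANGULAR plate on top; stays in the rack
- spare_carrier_b: the second carrier with a rectangular plate on top; stays in the rack
- rack: fixed grey rack 246 (x) x 66 (y) mm, origin under its centre; three pockets along x, 78 mm apart, the middle one at the origin, carriers in any order, their x along the rack's. Pocket floors 8 mm above the bench; ribs 8 mm thick, their tops 34 mm above the bench, between the carriers and at both ends; at the long sides only a 4 mm lip
- castle: fixed lead-brick castle; origin on the bench under the tunnel mouth, x = feed direction (into the tunnel), z up. Bricks: x 0 to 160, y -75 to 75, 156 mm high, detector on top to 248. Channel floor 20 mm above the bench from x = -200 on. Tunnel 49 wide, 34 mm high.
- mouth (a point): middle of the tunnel mouth on the channel floor (castle x 0, y 0, z 20 mm). In the tunnel a cradle has a sprung roller at each side and a rigid stop 70 mm beyond them. Its depth is set by a spindle and not told: rollers 32 to 66 mm inside the mouth, so the carrier's origin at home is 67 to 103 mm inside. Push until the stop is felt (a hard rise)
- tray (a point): middle of the loading tray on the channel floor (castle x -115, y 0, z 20 mm). Tray inside: x -182 to 0, 54 mm wide, narrowing from x -55 to 49 mm at the mouth; open above; walls 7 mm thick, 28 mm above the floor (as high as the carrier). With the carrier's origin near this point there is room for fingers at both ends
- slot (a point): floor point in the slot at the tray's rear end (castle x -186, y 0, z 20 mm): two cheeks, 8 mm thick (x -190 to -182) and 28 mm above the floor, leave a slot 30 mm wide, open above, through which only the push stick passes
- latch_left (a joint): outward travel (m) of the roller on the castle's +y side: 0 = sprung in, about 0.004 on a carrier's flank. The carrier's nose spreads the rollers (5 to 9 N of push), they run along its flanks (1 to 2 N), and in the last 8 mm before the stop they snap in behind its rear corners and draw it home, where it stays when the stick is drawn back
- latch_right (a joint): the same for the roller on the castle's -y side
- push_stick: white plastic push stick, 0.09 kg, on its foot on the bench; origin: underside, below the handle's centre; x to the pushing tip. Foot 180 x 24 x 14 mm high, x -28 to +152; handle post 36 (x) x 20 (y) mm, 14 to 74 mm high, cap 46 x 24 to 82 mm. Held 55 mm above its underside, fingers clear the tray walls. Over 40 N on the carrier counts as ramming
- stick_tip (a point): middle of the push stick's pushing end face, 152 mm ahead of its origin and 7 mm above its underside
There are look-alikes about, which are no part of the job. What is shaped like the source_carrier but blue is not meant.

How it is judged (in metres and radians):
On the way, in this order (a step that is already met when the one before it is completed fails the run):
1. the fingers lower the source carrier into the loading tray, to within 5 mm of its floor (not dropped in) (x of source_carrier in the frame of castle between -0.16 and -0.03 m and y of source_carrier in the frame of castle between -0.01 and 0.01 m and z of source_carrier in the frame of castle below 0.025 m and contact force between the fingers and source_carrier above 1 N), for 0.05 s.
2. the source carrier lies flat on the floor of the loading tray, let go by the fingers (x of source_carrier in the frame of castle between -0.16 and -0.03 m and y of source_carrier in the frame of castle between -0.008 and 0.008 m and z of source_carrier in the frame of castle between 0.015 and 0.024 m and angle between source_carrier's own z axis and vertical below 0.08 rad and contact force between the fingers and source_carrier below 0.1 N), for 0.2 s.
3. the push stick pushes the carrier inside the tunnel (x of source_carrier in the frame of castle above 0 m and contact force between push_stick and source_carrier above 0.2 N), for 0.05 s.
At the end, for the whole second after the job is handed in: source carrier 65 to 105 mm inside the mouth with both rollers sprung in behind it (latch joints under 1.5 mm), at rest; push stick upright and at rest on its foot on the bench, not touching the castle; the other two carriers within 15 mm of where they were (x of source_carrier in the frame of castle between 0.0655 and 0.105 m and value of joint each of latch_left, latch_right below 0.0015 m and linear speed of each of source_carrier, push_stick below 0.02 m/s and height (world z) of push_stick below 0.006 m and angle between push_stick's own z axis and vertical below 0.1 rad and contact force between push_stick and castle below 0.1 N and z of stick_tip in the frame of castle below 0.016 m and distance of each of spare_carrier_a, spare_carrier_b from where it was at the start of the episode below 0.015 m).
It fails at once if the carrier is rammed with the stick (over 40 N) (contact force between push_stick and source_carrier above 40 N).
It fails at once if another carrier is pulled out of the rack or shoved about (moved 15 mm) (distance of any of spare_carrier_a, spare_carrier_b from where it was at the start of the episode above 0.015 m).
It also fails if it takes over 72 s, if anything falls off the work surface, if the arm or the gripper's body presses on something with over 40 N, if the wrist force passes 120 N, or if a joint passes its speed limit or range.

## Working session

There is one attempt and no reset: what is moved stays moved. The work goes in short steps, Python scripts to look and compute and a shell command to move; the robot and the scene stay as the last step left them, time stands still between calls to the robot, and variables do not carry over. Pictures are saved under pics/ and viewed, at most 10 in all, crops included, and the job is handed in when it is done.

```bash
mkdir -p pics; ls; python3 - <<'E'
from cell import arm, eyes
import cv2, numpy as np
for n in ("scene","top"):
    im=eyes.snapshot(n); cv2.imwrite(f"pics/{n}0.png",cv2.resize(im[:,:,::-1],(800,600),interpolation=cv2.INTER_CUBIC)); cv2.imwrite(f"{n}_raw.png",im[:,:,::-1])
    m=eyes.camera_model(n); print(n,{k:np.round(v,4).tolist() for k,v in m.items()}, -np.array(m["R"]).T@np.array(m["t"]))
print({k:np.round(v,4).tolist() for k,v in eyes.camera_model("wrist").items()})
print(arm.get_obs())
E
```

```text
pics
scene {'mtx': [[451.0001, 0.0, 256.0924], [0.0, 451.0001, 192.3959], [0.0, 0.0, 1.0]], 'D': [0.0263, 0.0, 0.0, 0.0, 0.0], 'R': [[-0.7664, -0.642, 0.0219], [-0.3167, 0.3479, -0.8824], [0.5589, -0.6832, -0.4699]], 't': [0.5363, 0.1789, 0.9597]} [-0.06874634  0.93776914  0.59707214]
top {'mtx': [[484.5655, 0.0, 246.5603], [0.0, 484.5655, 189.5529], [0.0, 0.0, 1.0]], 'D': [0.0389, 0.0, 0.0, 0.0, 0.0], 'R': [[-0.0277, -0.9995, -0.0117], [-0.9961, 0.0285, -0.0829], [0.0832, 0.0094, -0.9965]], 't': [0.1972, 0.5645, 1.2697]} [0.46209577 0.16905361 1.31437219]
{'mtx': [[286.2617, 0.0, 255.1809], [0.0, 286.2617, 190.5592], [0.0, 0.0, 1.0]], 'D': [-0.07, 0.0, 0.0, 0.0, 0.0], 'tool_from_camera': [[0.0006, -0.9524, -0.305, 0.0837], [1.0, 0.0005, 0.0003, 0.0007], [-0.0001, -0.305, 0.9524, -0.1614], [0.0, 0.0, 0.0, 1.0]]}
{'t': 0.1, 'q': array([-69.97052297,  23.59461478,  -0.72768516,  91.49719421,
         0.32141604,  64.99053408,  -4.7118804 ]), 'joint_vel': array([-0.02384723, -0.19195936, -0.04952776, -0.09653974,  0.03391224,
       -0.05131272,  0.03361915]), 'joint_efforts': array([ 3.18653962e-03, -5.89101005e+01,  6.43964745e-01, -2.91709846e+01,
       -5.38010756e-02,  1.44801271e-02,  6.86469275e-05]), 'ee_pos': array([0.25344821, 0.57082455, 0.22191686]), 'ee_rot': array([-1.79919956e+02,  6.42656064e-03,  1.56061798e+02]), 'ft_force': array([-0.09734871, -0.38045945, -0.30492254]), 'ft_torque': array([-0.00918592, -0.03718426, -0.02453886]), 'grip_force': 0.0, 'gripper_width': 0.08825145540045776}
```

View pics/top0.png

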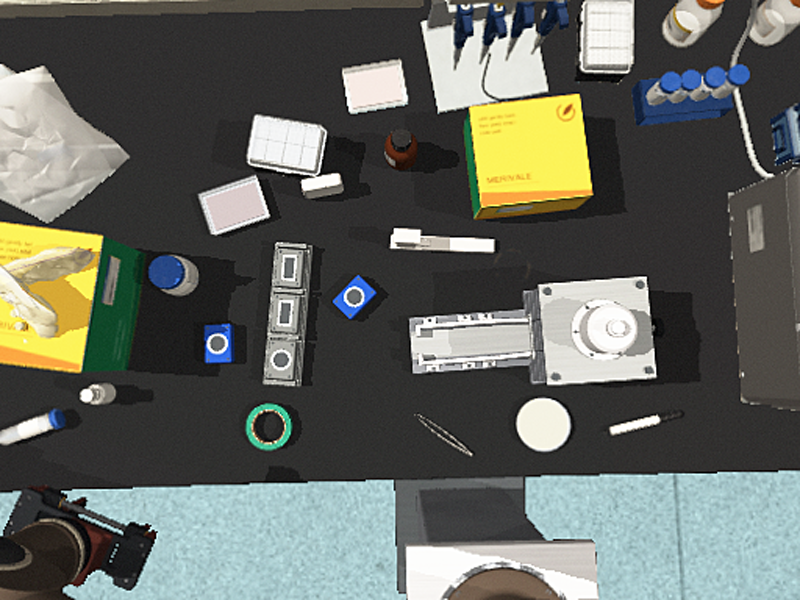

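View pics/scene0.png

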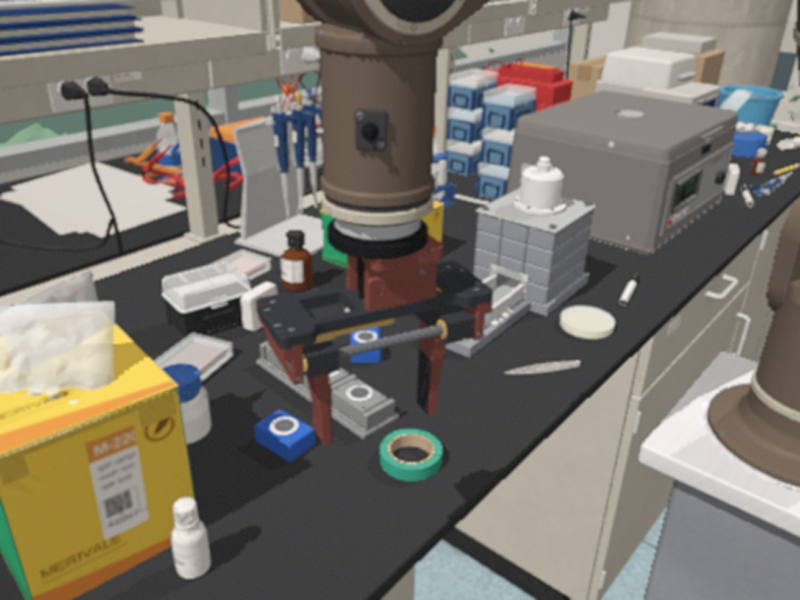

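The top view (800x600) shows the rack at about (288,315) with the round-disc carrier at the bottom end (282,360). The stick's handle is at (405,240) and its tip at (495,245). The tray runs from (411,345) to (530,340), feeding to the right, and the blue decoys are at (218,343) and (354,297). The scene view confirms the layout.

```bash
cat > h.py <<'E'
import numpy as np, cv2
from cell import arm, eyes
from scipy.spatial.transform import Rotation as Ro
def ray(name,uv,z,pose=None):
    m=eyes.camera_model(name); uv=np.array(uv,float).reshape(-1,1,2)
    p=cv2.undistortPoints(uv,np.array(m["mtx"]),np.array(m["D"])).reshape(-1,2)
    d=np.c_[p,np.ones(len(p))]
    if name=="wrist":
        T=np.array(m["tool_from_camera"]); R=Ro.from_euler("xyz",pose[1],degrees=True).as_matrix()
        o=R@T[:3,3]+pose[0]; d=d@(R@T[:3,:3]).T
    else:
        R=np.array(m["R"]); o=-R.T@np.array(m["t"]); d=d@R
    return o+d*((z-o[2])/d[:,2])[:,None]
def big(p): return (np.array(p,float)+.5)*.64-.5
def snap(name,fn):
    o=arm.get_obs(); pose=(o["ee_pos"],o["ee_rot"]); im=eyes.snapshot(name)[:,:,::-1].copy()
    cv2.imwrite(f"raw_{fn}.png",im); cv2.imwrite(f"pics/{fn}.png",cv2.resize(im,(800,600),interpolation=cv2.INTER_CUBIC)); np.save(f"{fn}.npy",np.r_[pose[0],pose[1]])
    return im,pose
E
python3 - <<'E'
from h import *
np.set_printoptions(precision=4,suppress=True)
for n,p,z in [("disc",(282,360),.038),("plate1",(286,313),.038),("plate2",(289,267),.038),("rack corners",(274,243),.034),("",(313,243),.034),("",(264,385),.034),("",(301,385),.034),
 ("stick cap",(406,238),.082),("tip",(495,246),.014),("tray rear near",(412,373),.048),("rear far",(412,318),.048),("front near",(530,370),.048),("far",(527,312),.048),("blue",(354,297),.036),("castle top c",(540,284),.156),("",(650,278),.156),("",(656,377),.156),("",(545,384),.156)]:
    print(n,ray("top",big(p),z)[0])
E
```

```text
disc [0.4665 0.358  0.038 ]
plate1 [0.5455 0.35   0.038 ]
plate2 [0.6236 0.3436 0.038 ]
rack corners [0.6661 0.369  0.034 ]
 [0.6642 0.3024 0.034 ]
 [0.4255 0.3895 0.034 ]
 [0.4238 0.3273 0.034 ]
stick cap [0.6604 0.1444 0.082 ]
tip [ 0.6528 -0.0103  0.014 ]
tray rear near [0.4389 0.1405 0.048 ]
rear far [0.5304 0.1377 0.048 ]
front near [ 0.4386 -0.0551  0.048 ]
far [ 0.5351 -0.0544  0.048 ]
blue [0.5695 0.2345 0.036 ]
castle top c [ 0.5712 -0.057   0.156 ]
 [ 0.5755 -0.224   0.156 ]
 [ 0.4254 -0.2243  0.156 ]
 [ 0.419  -0.0577  0.156 ]
```

```bash
cat >> h.py <<'E'
def go(p,yaw):
    o=arm.get_obs(); R=Ro.from_euler("xyz",o["ee_rot"],degrees=True).as_matrix()
    d=R.T@(np.array(p)-o["ee_pos"])*100; y=(-(yaw-o["ee_rot"][2])+180)%360-180
    print("t",round(o["t"],2),"at",np.round(o["ee_pos"],4),np.round(o["ee_rot"],2),"slide",np.round(d,2),"yaw",round(np.radians(y),3))
E
python3 -m pendant '[{"slide":[-14,-5.4,0],"yaw":-0.33,"hand":8.7},{"slide":[-14,-5.4,0],"yaw":-0.33,"hand":8.7},{"slide":[-28.1,-10.8,5],"yaw":-0.33,"hand":6.4},{"slide":[-28.1,-10.8,7],"yaw":-0.33,"hand":6.4},{"slide":[-28.1,-10.8,7],"yaw":-0.33,"hand":6.4},{"slide":[-28.1,-10.8,7],"yaw":-0.33,"hand":6.4},{"slide":[-28.1,-10.8,7],"yaw":-0.33,"hand":6.4},{"slide":[-28.1,-10.8,7],"yaw":-0.33,"hand":6.4},{"slide":[-28.1,-10.8,7],"yaw":-0.33,"hand":6.4},{"slide":[-28.1,-10.8,7],"yaw":-0.33,"hand":6.4},{"slide":[-28.1,-10.8,7],"yaw":-0.33,"hand":6.4},{"slide":[-28.1,-10.8,7],"yaw":-0.33,"hand":6.4}]' 20
python3 -c "
from h import *
snap('wrist','w1'); go((.4665,.358,.15),174.8)"
```

```text
t: 1.1
ee_pos: [0.4654, 0.3603, 0.153]
ee_rot: [179.9, -0.0, 175.1]
ft_force: [0.9, 0.3, -0.2]
gripper_width: 0.0639
grip_force: 0.0
t 1.15 at [0.4655 0.3602 0.1531] [179.94  -0.   175.13] slide [-0.12 -0.22  0.31] yaw 0.006
```

View pics/w1.png

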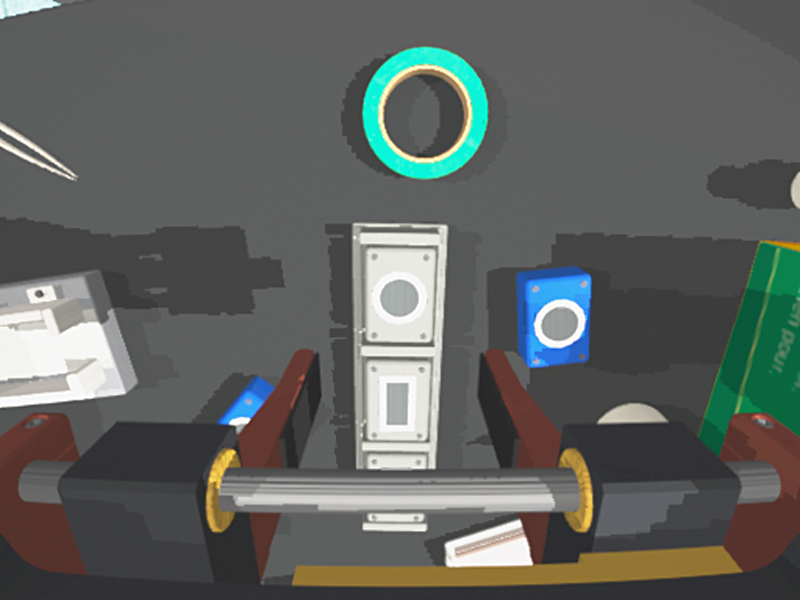

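The disc is at (399,297), the rack edges run along x≈353/447, and the plate of the next carrier is at (396,404). The fingers straddle the rack row.

```bash
python3 - <<'E'
from h import *
np.set_printoptions(precision=4,suppress=True)
d=np.load("w1.npy"); po=(d[:3],d[3:])
P=ray("wrist",[big(p) for p in [(399,297),(396,404),(353,226),(447,226),(367,342),(432,342),(365,248),(434,248)]],.036,po); print(P)
v=P[1]-P[0]; print(np.degrees(np.arctan2(v[1],v[0])),np.hypot(*v[:2]))
g=P[0]; go((g[0],g[1],.017),174.8)
E
```

```text
[[0.4704 0.3605 0.036 ]
 [0.5497 0.3516 0.036 ]
 [0.4217 0.3358 0.036 ]
 [0.4267 0.3942 0.036 ]
 [0.5003 0.3362 0.036 ]
 [0.5041 0.38   0.036 ]
 [0.4362 0.3418 0.036 ]
 [0.4399 0.3853 0.036 ]]
-6.384701300225353 0.07974955008284604
t 1.15 at [0.4655 0.3602 0.1531] [179.94  -0.   175.13] slide [-0.49  0.05 13.61] yaw 0.006
```

```bash
python3 -m pendant '[{"slide":[-0.45,0.05,4],"yaw":0,"hand":6.4},{"slide":[-0.45,0.05,8],"yaw":0,"hand":6.4},{"slide":[-0.45,0.05,11],"yaw":0,"hand":6.4},{"slide":[-0.45,0.05,13],"yaw":0,"hand":6.4},{"slide":[-0.45,0.05,13.6],"yaw":0,"hand":6.4},{"slide":[-0.45,0.05,13.6],"yaw":0,"hand":6.4},{"slide":[-0.45,0.05,13.6],"yaw":0,"hand":6.4},{"slide":[-0.45,0.05,13.6],"yaw":0,"hand":4.0},{"slide":[-0.45,0.05,13.6],"yaw":0,"hand":4.0},{"slide":[-0.45,0.05,13.6],"yaw":0,"hand":4.0},{"slide":[-0.45,0.05,13.6],"yaw":0,"hand":4.0},{"slide":[-0.45,0.05,13.6],"yaw":0,"hand":4.0},{"slide":[-0.45,0.05,13.6],"yaw":0,"hand":4.0},{"slide":[-0.45,0.05,13.6],"yaw":0,"hand":4.0},{"slide":[-0.45,0.05,13.6],"yaw":0,"hand":4.0}]' 25; python3 -c "
from h import *
go((.4,.25,.009),174.8)"
```

```text
t: 2.4
ee_pos: [0.4718, 0.3594, 0.0181]
ee_rot: [179.9, 0.1, 175.0]
ft_force: [-0.6, -0.2, 6.7]
gripper_width: 0.0461
grip_force: 24.9
t 2.4 at [0.4718 0.3594 0.0181] [1.7989e+02 8.0000e-02 1.7496e+02] slide [  6.2  -11.53   0.88] yaw 0.003
```

```bash
python3 -m pendant '[{"slide":[0,0,-1.5],"yaw":0,"hand":4.0},{"slide":[0,0,-4],"yaw":0,"hand":4.0},{"slide":[0,0,-7],"yaw":0,"hand":4.0},{"slide":[0,0,-8],"yaw":0.12,"hand":4.0},{"slide":[0.5,-3,-8],"yaw":0.24,"hand":4.0},{"slide":[1,-6,-8],"yaw":0.36,"hand":4.0},{"slide":[1.5,-9,-8],"yaw":0.48,"hand":4.0},{"slide":[2.1,-12.7,-8],"yaw":0.6,"hand":4.0},{"slide":[2.1,-12.7,-8],"yaw":0.72,"hand":4.0},{"slide":[2.1,-12.7,-8],"yaw":0.84,"hand":4.0},{"slide":[2.1,-12.7,-7],"yaw":0.96,"hand":4.0},{"slide":[2.1,-12.7,-6],"yaw":1.08,"hand":4.0},{"slide":[2.1,-12.7,-5],"yaw":1.2,"hand":4.0},{"slide":[2.1,-12.7,-4],"yaw":1.32,"hand":4.0},{"slide":[2.1,-12.7,-3],"yaw":1.452,"hand":4.0},{"slide":[2.1,-12.7,-2],"yaw":1.452,"hand":4.0},{"slide":[2.1,-12.7,-1],"yaw":1.452,"hand":4.0},{"slide":[2.1,-12.7,-0.5],"yaw":1.452,"hand":4.0},{"slide":[2.1,-12.7,-0.5],"yaw":1.452,"hand":4.0},{"slide":[2.1,-12.7,-0.5],"yaw":1.452,"hand":4.0}]'; python3 -c "
from h import *
print(arm.get_obs()['q'].round(1));go((.44,.235,.0105),91.8)"
```

```text
t: 4.07
ee_pos: [0.4391, 0.2337, 0.0215]
ee_rot: [-180.0, 0.0, 91.9]
ft_force: [-0.3, -0.4, -1.5]
gripper_width: 0.0459
grip_force: 24.9
[-48.2  28.3  18.5 120.1 -15.7  33.9 -16.8]
t 4.07 at [0.4391 0.2337 0.0215] [-1.7997e+02  1.0000e-02  9.1870e+01] slide [0.12 0.1  1.1 ] yaw 0.001
```

```bash
python3 -m pendant '[{"slide":[0,0,0.6],"yaw":0,"hand":4.0},{"slide":[0,0,1.0],"yaw":0,"hand":4.0},{"slide":[0,0,1.15],"yaw":0,"hand":4.0},{"slide":[0,0,1.15],"yaw":0,"hand":4.0},{"slide":[0,0,1.15],"yaw":0,"hand":4.0},{"slide":[0,0,1.15],"yaw":0,"hand":6.4},{"slide":[0,0,1.15],"yaw":0,"hand":6.4},{"slide":[0,0,1.15],"yaw":0,"hand":6.4},{"slide":[0,0,-2],"yaw":0,"hand":6.4},{"slide":[0,0,-5],"yaw":0,"hand":7.5},{"slide":[0,0,-8],"yaw":0,"hand":8.7},{"slide":[0,0,-12],"yaw":0,"hand":8.7},{"slide":[0,0,-12],"yaw":0,"hand":8.7}]'
python3 -m pendant '[{"slide":[0,0,0],"yaw":-1.571,"hand":8.7},{"slide":[0,0,0],"yaw":-1.571,"hand":8.7},{"slide":[0,0,0],"yaw":-1.571,"hand":8.7},{"slide":[0,0,0],"yaw":-1.571,"hand":8.7},{"slide":[0,0,0],"yaw":-1.571,"hand":8.7},{"slide":[0,0,0],"yaw":-1.571,"hand":8.7},{"slide":[0,0,0],"yaw":-1.571,"hand":8.7},{"slide":[0,0,0],"yaw":-1.571,"hand":8.7},{"slide":[0,0,0],"yaw":-1.571,"hand":8.7},{"slide":[0,0,0],"yaw":-1.571,"hand":8.7},{"slide":[0,0,0],"yaw":-1.571,"hand":8.7},{"slide":[0,0,0],"yaw":-1.571,"hand":8.7},{"slide":[0,0,0],"yaw":-1.571,"hand":8.7},{"slide":[0,0,0],"yaw":-1.571,"hand":8.7},{"slide":[0,0,0],"yaw":-1.571,"hand":8.7}]'
python3 -c "
from h import *
snap('wrist','w2'); go((.439,.2337,.008),181.8)"
```

```text
t: 5.15
ee_pos: [0.4425, 0.2355, 0.1479]
ee_rot: [179.5, -0.3, 91.7]
ft_force: [0.2, 0.9, 0.8]
gripper_width: 0.086
grip_force: 0.0
t: 6.4
ee_pos: [0.4392, 0.2339, 0.1416]
ee_rot: [180.0, 0.0, -178.4]
ft_force: [-0.3, -0.5, 0.2]
gripper_width: 0.0874
grip_force: 0.0
t 6.45 at [0.4392 0.2339 0.1416] [ 179.99    0.   -178.39] slide [ 0.02 -0.02 13.36] yaw -0.003
```

View pics/w2.png

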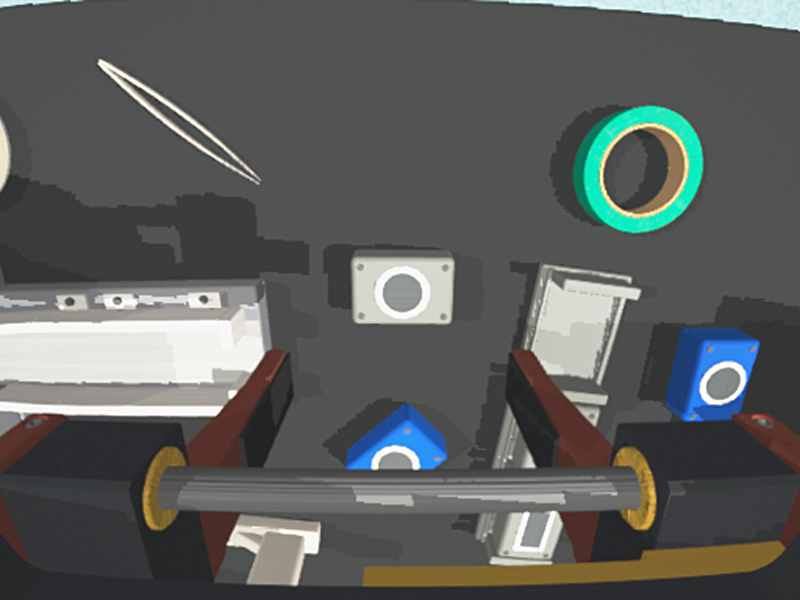

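The carrier sits square at (403,290) on the bench. The tray end is at left, x≈268, and the pocket it came from is empty. Next is a look at the tray from above before gripping.

```bash
python3 -m pendant '[{"slide":[-2,-4,-3],"yaw":0,"hand":8.7},{"slide":[-3,-8,-6],"yaw":0,"hand":8.7},{"slide":[-3,-12,-6],"yaw":0,"hand":8.7},{"slide":[-3,-16,-6],"yaw":0,"hand":8.7},{"slide":[-3,-16.5,-6],"yaw":0,"hand":8.7},{"slide":[-3,-16.5,-6],"yaw":0,"hand":8.7},{"slide":[-3,-16.5,-6],"yaw":0,"hand":8.7},{"slide":[-3,-16.5,-6],"yaw":0,"hand":8.7}]'
python3 - <<'E'
from h import *
np.set_printoptions(precision=4,suppress=True)
snap('wrist','w3')
d=np.load("w2.npy"); po=(d[:3],d[3:])
print(ray("wrist",[big(p) for p in [(403,291),(353,253),(453,253),(353,323),(452,323)]],.028,po))
E
```

```text
t: 7.12
ee_pos: [0.4741, 0.071, 0.2016]
ee_rot: [180.0, -0.0, -178.2]
ft_force: [0.2, 0.2, -0.0]
gripper_width: 0.0864
grip_force: 0.0
[[0.439  0.2369 0.028 ]
 [0.4151 0.2048 0.028 ]
 [0.4132 0.2674 0.028 ]
 [0.4619 0.2047 0.028 ]
 [0.4601 0.2698 0.028 ]]
```

View pics/w3.png

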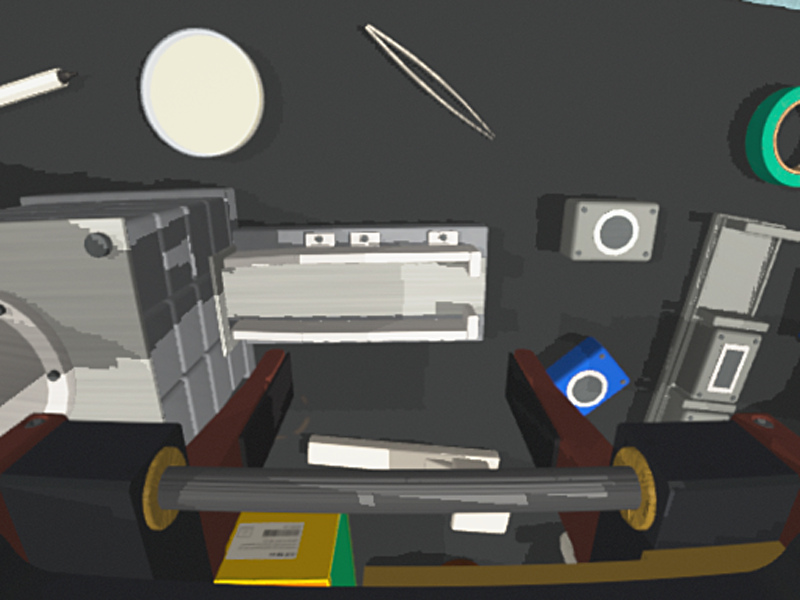

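The tray spans (220..488, 225..342), with the walls as white strips at v≈258 and v≈328, the mouth at left and the cheeks at about (475,262) and (472,330). A zoomed crop will give the edges.

```bash
python3 - <<'E'
import cv2
im=cv2.imread("raw_w3.png")[135:231,125:325]
cv2.imwrite("pics/w3c.png",cv2.resize(im,(800,384),interpolation=cv2.INTER_NEAREST))
E
```

```text
(no output)
```

View pics/w3c.png

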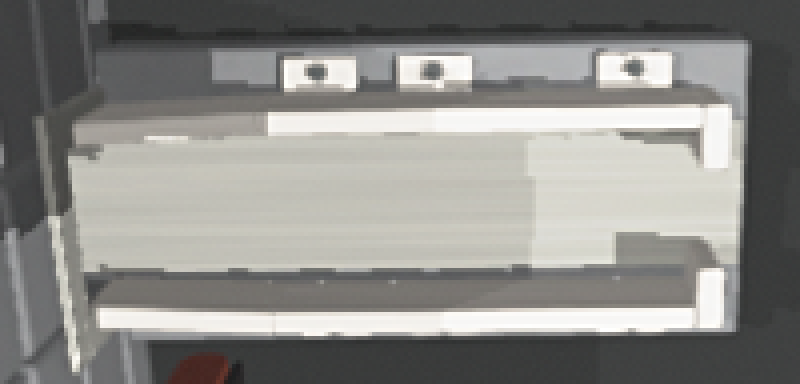

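```bash
python3 - <<'E'
from h import *
np.set_printoptions(precision=4,suppress=True)
d=np.load("w3.npy"); po=(d[:3],d[3:])
f=lambda l,z: ray("wrist",np.array(l,float)/4+[124.6,134.6],z,po)
A=f([(716,168),(710,268),(732,135),(724,298),(600,133),(600,309),(300,135),(300,312),(600,111),(600,332),(300,114),(300,333)],.048); print(A)
print(f([(300,270),(500,270)],.02))
print("cheek mid",(A[0]+A[1])/2,"wall mids",(A[4]+A[5])/2,(A[6]+A[7])/2,(A[8]+A[9])/2,(A[10]+A[11])/2)
print(ray("wrist",[big((615,231))],.029,po))
E
```

```text
[[0.4731 0.1268 0.048 ]
 [0.5034 0.1275 0.048 ]
 [0.4633 0.1305 0.048 ]
 [0.5127 0.1324 0.048 ]
 [0.464  0.0931 0.048 ]
 [0.5173 0.0959 0.048 ]
 [0.4671 0.0085 0.048 ]
 [0.5211 0.007  0.048 ]
 [0.4577 0.0928 0.048 ]
 [0.5247 0.0963 0.048 ]
 [0.4611 0.0086 0.048 ]
 [0.5278 0.0068 0.048 ]]
[[0.5182 0.0019 0.02  ]
 [0.5162 0.0658 0.02  ]]
cheek mid [0.4883 0.1271 0.048 ] wall mids [0.4906 0.0945 0.048 ] [0.4941 0.0077 0.048 ] [0.4912 0.0946 0.048 ] [0.4945 0.0077 0.048 ]
[[0.4389 0.2351 0.029 ]]
```

```bash
python3 -m pendant '[{"slide":[1,4,0],"yaw":0,"hand":8.7},{"slide":[2,8,2],"yaw":0,"hand":8.7},{"slide":[3,12,4],"yaw":0,"hand":8.7},{"slide":[3,16,6],"yaw":0,"hand":8.7},{"slide":[3,16.6,10],"yaw":0,"hand":8.7},{"slide":[3,16.6,13],"yaw":0,"hand":8.7},{"slide":[3,16.6,16],"yaw":0,"hand":8.7},{"slide":[3,16.6,18.5],"yaw":0,"hand":8.7},{"slide":[3,16.6,19.3],"yaw":0,"hand":8.7},{"slide":[3,16.6,19.3],"yaw":0,"hand":8.7},{"slide":[3,16.6,19.3],"yaw":0,"hand":8.7},{"slide":[3,16.6,19.3],"yaw":0,"hand":6},{"slide":[3,16.6,19.3],"yaw":0,"hand":6},{"slide":[3,16.6,19.3],"yaw":0,"hand":6},{"slide":[3,16.6,19.3],"yaw":0,"hand":6},{"slide":[3,16.6,19.3],"yaw":0,"hand":6},{"slide":[3,16.6,19.3],"yaw":0,"hand":6},{"slide":[3,16.6,19.3],"yaw":0,"hand":6}]' 25
python3 -c "
from h import *
go((.4918,.0593,.028),182.2)"
```

```text
t: 8.67
ee_pos: [0.4398, 0.2355, 0.0099]
ee_rot: [179.9, 0.1, -178.2]
ft_force: [-1.8, -0.0, 7.2]
gripper_width: 0.0664
grip_force: 25.0
t 8.67 at [0.4398 0.2355 0.0099] [ 1.7992e+02  1.0000e-01 -1.7823e+02] slide [ -4.66 -17.77  -1.83] yaw -0.008
```

```bash
python3 -m pendant '[{"slide":[0,0,-3],"yaw":0,"hand":6},{"slide":[0,0,-7],"yaw":0,"hand":6},{"slide":[-1,-3.5,-9],"yaw":-0.008,"hand":6},{"slide":[-2,-7,-9],"yaw":-0.008,"hand":6},{"slide":[-3,-10.5,-9],"yaw":-0.008,"hand":6},{"slide":[-4,-14,-9],"yaw":-0.008,"hand":6},{"slide":[-4.6,-17,-9],"yaw":-0.008,"hand":6},{"slide":[-4.6,-17.8,-7],"yaw":-0.008,"hand":6},{"slide":[-4.6,-17.8,-6],"yaw":-0.008,"hand":6},{"slide":[-4.6,-17.8,-6],"yaw":-0.008,"hand":6},{"slide":[-4.6,-17.8,-6],"yaw":-0.008,"hand":6}]'
python3 -c "
from h import *
im,_=snap('wrist','w4'); cv2.imwrite('pics/w4c.png',cv2.resize(im[130:230,100:380],(800,286)))
go((.4918,.0593,.0305),182.2)"
```

```text
t: 9.58
ee_pos: [0.4897, 0.0597, 0.0682]
ee_rot: [180.0, -0.1, -177.7]
ft_force: [0.9, 0.8, -1.6]
gripper_width: 0.0659
grip_force: 25.0
t 9.63 at [0.4902 0.06   0.0687] [ 1.7997e+02 -5.0000e-02 -1.7764e+02] slide [-0.16 -0.08  3.82] yaw 0.003
```

View pics/w4c.png

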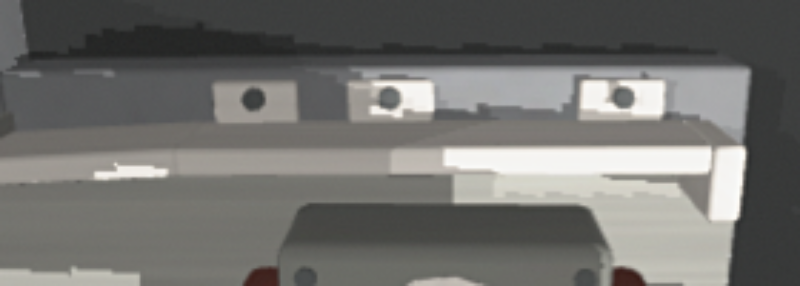

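```bash
python3 - <<'E'
from h import *
d=np.load("w4.npy"); po=(d[:3],d[3:])
f=lambda l,z: print(ray("wrist",np.array(l,float)/2.857+[99.7,129.7],z,po).round(4))
f([(440,176),(700,174),(500,150),(728,219),(742,180)],.048); f([(310,206),(580,206)],.0588); f([(440,262)],.0868)
E
```

```text
[[0.4649 0.0581 0.048 ]
 [0.462  0.1191 0.048 ]
 [0.4581 0.0717 0.048 ]
 [0.4729 0.1274 0.048 ]
 [0.463  0.1293 0.048 ]]
[[0.4697 0.0293 0.0588]
 [0.4672 0.0894 0.0588]]
[[0.4696 0.0584 0.0868]]
```

```bash
python3 -m pendant '[{"slide":[0,0,1],"yaw":0,"hand":6},{"slide":[0,0,2],"yaw":0,"hand":6},{"slide":[0,0,2.7],"yaw":0,"hand":6},{"slide":[0,0,3.2],"yaw":0,"hand":6},{"slide":[0,0,3.4],"yaw":0,"hand":6},{"slide":[0,0,3.5],"yaw":0,"hand":6},{"slide":[0,0,3.5],"yaw":0,"hand":6},{"slide":[0,0,3.5],"yaw":0,"hand":6}]'
```

```text
t: 10.3
ee_pos: [0.4908, 0.0585, 0.0338]
ee_rot: [180.0, 0.0, -177.8]
ft_force: [-0.6, 0.1, -1.5]
gripper_width: 0.0656
grip_force: 25.0
```

No contact, about 4 mm above the floor. Lower the rest of the way gently.

```bash
python3 -m pendant '[{"slide":[0,0,0.15],"yaw":0,"hand":6},{"slide":[0,0,0.3],"yaw":0,"hand":6},{"slide":[0,0,0.4],"yaw":0,"hand":6},{"slide":[0,0,0.45],"yaw":0,"hand":6},{"slide":[0,0,0.45],"yaw":0,"hand":6},{"slide":[0,0,0.45],"yaw":0,"hand":6},{"slide":[0,0,0.45],"yaw":0,"hand":6}]'
```

```text
t: 10.88
ee_pos: [0.4907, 0.0585, 0.0298]
ee_rot: [180.0, 0.0, -177.8]
ft_force: [-3.0, -1.6, 7.5]
gripper_width: 0.0657
grip_force: 25.0
```

```bash
python3 -m pendant '[{"slide":[0,0,0],"yaw":0,"hand":8.0},{"slide":[0,0,0],"yaw":0,"hand":8.0},{"slide":[0,0,0],"yaw":0,"hand":8.0},{"slide":[0,0,0],"yaw":0,"hand":8.0},{"slide":[0,0,-2],"yaw":0,"hand":8.0},{"slide":[0,0,-5],"yaw":0,"hand":8.0},{"slide":[0,0,-9],"yaw":0,"hand":8.0},{"slide":[0,0,-13],"yaw":0,"hand":8.0},{"slide":[0,0,-15],"yaw":0,"hand":8.0},{"slide":[0,0,-15],"yaw":0,"hand":8.0}]'
python3 -c "
from h import *
snap('wrist','w5');go((.62,.1444,.2),-90+1.8)"
```

```text
t: 11.72
ee_pos: [0.4933, 0.0589, 0.1839]
ee_rot: [179.9, 0.5, -177.8]
ft_force: [-0.4, -0.2, -0.6]
gripper_width: 0.0797
grip_force: 0.0
t 11.77 at [0.4921 0.0588 0.1814] [ 179.93    0.28 -177.75] slide [-13.13   8.05  -1.78] yaw -1.563
```

View pics/w5.png

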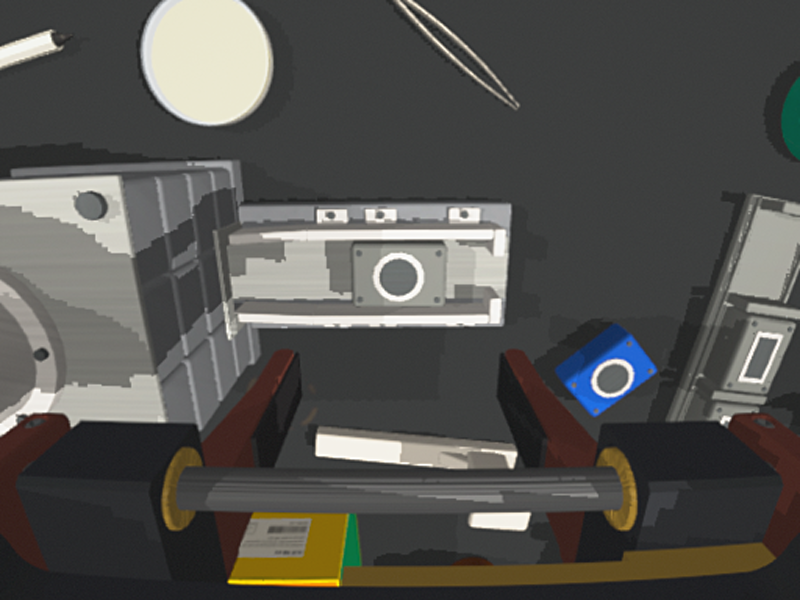

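The carrier lies flat in the tray, with its disc at (399,277). The stick lies below at about (315..517, 430..465). Turn and move above its handle.

```bash
python3 -m pendant '[{"slide":[-2,3,-3],"yaw":0.12,"hand":8},{"slide":[-4,6,-3],"yaw":0.24,"hand":8},{"slide":[-7,9,-3],"yaw":0.36,"hand":8},{"slide":[-10,10.5,-3],"yaw":0.48,"hand":7},{"slide":[-13,10.5,-3],"yaw":0.6,"hand":6},{"slide":[-16.7,10.5,-3],"yaw":0.72,"hand":5},{"slide":[-16.7,10.5,-3],"yaw":0.84,"hand":5},{"slide":[-16.7,10.5,-3],"yaw":0.96,"hand":5},{"slide":[-16.7,10.5,-3],"yaw":1.08,"hand":5},{"slide":[-16.7,10.5,-3],"yaw":1.2,"hand":5},{"slide":[-16.7,10.5,-3],"yaw":1.32,"hand":5},{"slide":[-16.7,10.5,-3],"yaw":1.44,"hand":5},{"slide":[-16.7,10.5,-3],"yaw":1.56,"hand":5},{"slide":[-16.7,10.5,-3],"yaw":1.66,"hand":5},{"slide":[-16.7,10.5,-3],"yaw":1.66,"hand":5},{"slide":[-16.7,10.5,-3],"yaw":1.66,"hand":5}]'
python3 -c "
from h import *
snap('wrist','w6');print(arm.get_obs()['q'].round(1));go((.6604,.1444,.04),87.2)"
```

```text
t: 13.1
ee_pos: [0.6527, 0.1699, 0.2073]
ee_rot: [-179.9, 0.1, 87.3]
ft_force: [0.1, -0.1, -0.1]
gripper_width: 0.05
grip_force: 0.0
[-37.   30.9  27.8  86.2 -15.1  66.7  -9.1]
t 13.15 at [0.6529 0.1699 0.2078] [-1.7991e+02  6.0000e-02  8.7350e+01] slide [-2.49  0.9  16.78] yaw 0.003
```

View pics/w6.png

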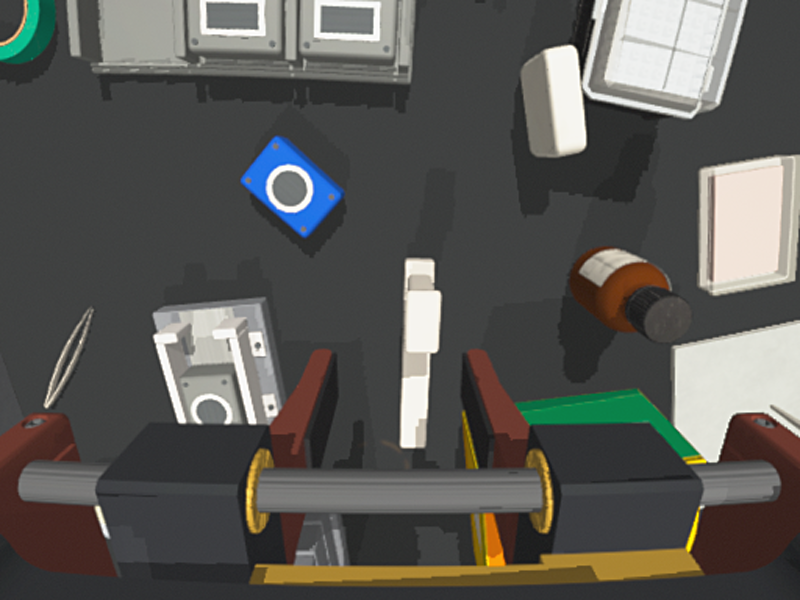

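The stick's cap centre is at (423,321), its rear foot end at (420,259) and its tip at (413,447).

```bash
python3 - <<'E'
from h import *
d=np.load("w6.npy"); po=(d[:3],d[3:])
c=ray("wrist",[big(p) for p in [(423,321),(407,291),(440,291),(406,352),(438,353)]],.082,po); print(c.round(4))
f=ray("wrist",[big((420,259)),big((413,447))],.014,po); print(f.round(4)); v=f[1]-f[0]; print(np.hypot(*v[:2]),np.degrees(np.arctan2(v[1],v[0])), "origin", (f[0]+v*28/180).round(4))
E
```

```text
[[0.6687 0.1454 0.082 ]
 [0.6586 0.1673 0.082 ]
 [0.6807 0.1663 0.082 ]
 [0.6561 0.1227 0.082 ]
 [0.6785 0.1209 0.082 ]]
[[ 0.6704  0.1732  0.014 ]
 [ 0.6583 -0.0069  0.014 ]]
0.18055783130265057 -93.86233817054678 origin [0.6685 0.1452 0.014 ]
```

```bash
python3 -c "
from h import *
go((.6687,.1453,.037),86.2)"
```

```text
t 13.15 at [0.6529 0.1699 0.2078] [-1.7991e+02  6.0000e-02  8.7350e+01] slide [-2.36  1.72 17.08] yaw 0.02
```

```bash
python3 -m pendant '[{"slide":[-1.2,1,0],"yaw":0.02,"hand":5},{"slide":[-2.4,1.7,3],"yaw":0.02,"hand":5},{"slide":[-2.4,1.7,6],"yaw":0.02,"hand":5},{"slide":[-2.4,1.7,9],"yaw":0.02,"hand":5},{"slide":[-2.4,1.7,12],"yaw":0.02,"hand":5},{"slide":[-2.4,1.7,15],"yaw":0.02,"hand":5},{"slide":[-2.4,1.7,16.5],"yaw":0.02,"hand":5},{"slide":[-2.4,1.7,17],"yaw":0.02,"hand":5},{"slide":[-2.4,1.7,17],"yaw":0.02,"hand":5},{"slide":[-2.4,1.7,17],"yaw":0.02,"hand":5},{"slide":[-2.4,1.7,17],"yaw":0.02,"hand":1.5},{"slide":[-2.4,1.7,17],"yaw":0.02,"hand":1.5},{"slide":[-2.4,1.7,17],"yaw":0.02,"hand":1.5},{"slide":[-2.4,1.7,17],"yaw":0.02,"hand":1.5},{"slide":[-2.4,1.7,17],"yaw":0.02,"hand":1.5},{"slide":[-2.4,1.7,17],"yaw":0.02,"hand":1.5},{"slide":[-2.4,1.7,17],"yaw":0.02,"hand":1.5},{"slide":[-2.4,1.7,17],"yaw":0.02,"hand":1.5},{"slide":[-2.4,1.7,17],"yaw":0.02,"hand":1.5},{"slide":[-2.4,1.7,17],"yaw":0.02,"hand":1.5}]' 40
python3 - <<'E'
from h import *
a=np.radians(-87.7); f=np.array([np.cos(a),np.sin(a)]); m=np.array([.4911,.0764])-f*0
# castle x of (.4911,.0764): -0.135
for X in (-.312,-.25,-.105): print(X, (m+f*(X+.135)).round(4))
p=m+f*(-.312+.135); go((p[0],p[1],.0605),92.3)
E
```

```text
t: 14.82
ee_pos: [0.6695, 0.1454, 0.0399]
ee_rot: [180.0, -0.0, 86.0]
ft_force: [-0.3, 0.2, 5.8]
gripper_width: 0.0235
grip_force: 40.0
-0.312 [0.484  0.2533]
-0.25 [0.4865 0.1913]
-0.105 [0.4923 0.0464]
t 14.82 at [0.6695 0.1454 0.0399] [ 1.7995e+02 -3.0000e-02  8.6000e+01] slide [  9.47 -19.26  -2.07] yaw -0.11
```

The opening reads 23.5 mm, so the pads have the cap rather than the post. Regrip a little lower.

```bash
python3 -m pendant '[{"slide":[0,0,0],"yaw":0,"hand":5},{"slide":[0,0,0],"yaw":0,"hand":5},{"slide":[0,0,0],"yaw":0,"hand":5},{"slide":[0,0,0.6],"yaw":0,"hand":5},{"slide":[0,0,0.6],"yaw":0,"hand":5},{"slide":[0,0,0.6],"yaw":0,"hand":5}]' 40
python3 -c "
from h import *
go((.6687,.1453,.033),86.2)"
```

```text
t: 15.32
ee_pos: [0.6686, 0.145, 0.0323]
ee_rot: [-179.9, 0.0, 86.0]
ft_force: [0.2, -0.7, 0.5]
gripper_width: 0.0499
grip_force: 0.0
t 15.32 at [0.6686 0.145  0.0323] [-1.7993e+02  3.0000e-02  8.5990e+01] slide [ 0.03  0.01 -0.07] yaw -0.004
```

```bash
python3 -m pendant '[{"slide":[0,0,0],"yaw":0,"hand":1.5},{"slide":[0,0,0],"yaw":0,"hand":1.5},{"slide":[0,0,0],"yaw":0,"hand":1.5},{"slide":[0,0,0],"yaw":0,"hand":1.5},{"slide":[0,0,0],"yaw":0,"hand":1.5},{"slide":[0,0,0],"yaw":0,"hand":1.5},{"slide":[0,0,0],"yaw":0,"hand":1.5},{"slide":[0,0,0],"yaw":0,"hand":1.5},{"slide":[0,0,0],"yaw":0,"hand":1.5}]' 40
python3 -c "
from h import *
go((.484,.2533,.0545),92.3)"
```

```text
t: 16.07
ee_pos: [0.6692, 0.1452, 0.0332]
ee_rot: [180.0, -0.0, 86.0]
ft_force: [0.2, 0.3, 1.5]
gripper_width: 0.0235
grip_force: 40.0
t 16.07 at [0.6692 0.1452 0.0332] [ 1.7999e+02 -1.0000e-02  8.5990e+01] slide [  9.49 -19.23  -2.13] yaw -0.11
```

```bash
python3 -m pendant '[{"slide":[0,0,-1],"yaw":0,"hand":1.5},{"slide":[0,0,-3],"yaw":0,"hand":1.5},{"slide":[0,0,-6],"yaw":0,"hand":1.5},{"slide":[1,-1,-9],"yaw":0,"hand":1.5},{"slide":[3,-3,-10],"yaw":-0.03,"hand":1.5},{"slide":[5,-6,-10],"yaw":-0.06,"hand":1.5},{"slide":[7,-9,-10],"yaw":-0.09,"hand":1.5},{"slide":[9.5,-12,-10],"yaw":-0.11,"hand":1.5},{"slide":[9.5,-15,-10],"yaw":-0.11,"hand":1.5},{"slide":[9.5,-18,-10],"yaw":-0.11,"hand":1.5},{"slide":[9.5,-19.2,-8],"yaw":-0.11,"hand":1.5},{"slide":[9.5,-19.2,-6],"yaw":-0.11,"hand":1.5},{"slide":[9.5,-19.2,-5.5],"yaw":-0.11,"hand":1.5},{"slide":[9.5,-19.2,-5.5],"yaw":-0.11,"hand":1.5},{"slide":[9.5,-19.2,-5.5],"yaw":-0.11,"hand":1.5}]'
python3 -c "
from h import *
im,_=snap('wrist','w7'); snap('top','t7')
go((.484,.2533,.0545),92.3)"
```

```text
t: 17.32
ee_pos: [0.4851, 0.2531, 0.0888]
ee_rot: [180.0, 0.0, 92.2]
ft_force: [0.4, -0.2, -0.6]
gripper_width: 0.0234
grip_force: 40.0
t 17.42 at [0.4855 0.2533 0.0892] [ 1.7991e+02 -3.0000e-02  9.2240e+01] slide [ 0.01 -0.15  3.47] yaw -0.001
```

View pics/w7.png

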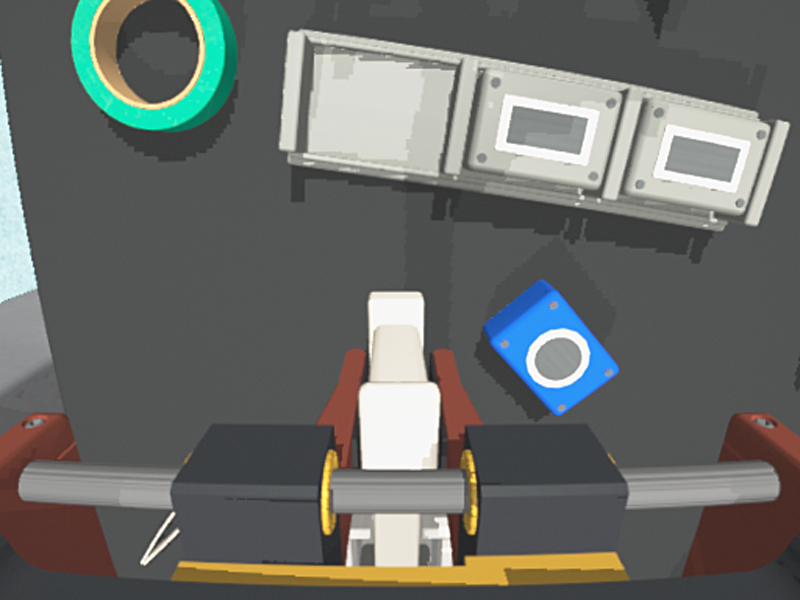

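The stick is held straight, with its foot rear at (396,295) and cap at (399,425), and the slot cheeks show at its sides near v≈540. I'll get the lateral fit numerically from pixel rows.

```bash
python3 - <<'E'
from h import *
im=cv2.cvtColor(cv2.imread("raw_w7.png"),cv2.COLOR_BGR2GRAY)
for r in range(328,362,3): print(r,list(im[r,218:300:2]))
t=cv2.cvtColor(cv2.imread("raw_t7.png"),cv2.COLOR_BGR2GRAY)
E
```

```text
328 [np.uint8(92), np.uint8(92), np.uint8(92), np.uint8(92), np.uint8(113), np.uint8(113), np.uint8(113), np.uint8(114), np.uint8(113), np.uint8(112), np.uint8(117), np.uint8(137), np.uint8(145), np.uint8(143), np.uint8(143), np.uint8(142), np.uint8(142), np.uint8(141), np.uint8(142), np.uint8(140), np.uint8(141), np.uint8(141), np.uint8(142), np.uint8(143), np.uint8(142), np.uint8(123), np.uint8(112), np.uint8(111), np.uint8(112), np.uint8(112), np.uint8(112), np.uint8(111), np.uint8(114), np.uint8(116), np.uint8(91), np.uint8(92), np.uint8(91), np.uint8(91), np.uint8(86), np.uint8(76), np.uint8(94)]
331 [np.uint8(68), np.uint8(66), np.uint8(67), np.uint8(72), np.uint8(152), np.uint8(149), np.uint8(153), np.uint8(153), np.uint8(149), np.uint8(152), np.uint8(192), np.uint8(220), np.uint8(233), np.uint8(231), np.uint8(231), np.uint8(231), np.uint8(231), np.uint8(231), np.uint8(231), np.uint8(231), np.uint8(230), np.uint8(230), np.uint8(231), np.uint8(231), np.uint8(230), np.uint8(185), np.uint8(147), np.uint8(152), np.uint8(150), np.uint8(145), np.uint8(204), np.uint8(219), np.uint8(2
[... 5511 characters left out ...]
(237), np.uint8(234), np.uint8(56), np.uint8(48), np.uint8(38), np.uint8(48), np.uint8(163)]
361 [np.uint8(53), np.uint8(74), np.uint8(247), np.uint8(236), np.uint8(154), np.uint8(153), np.uint8(103), np.uint8(87), np.uint8(89), np.uint8(88), np.uint8(84), np.uint8(202), np.uint8(234), np.uint8(233), np.uint8(233), np.uint8(232), np.uint8(233), np.uint8(232), np.uint8(232), np.uint8(232), np.uint8(231), np.uint8(232), np.uint8(231), np.uint8(232), np.uint8(228), np.uint8(103), np.uint8(90), np.uint8(88), np.uint8(133), np.uint8(122), np.uint8(124), np.uint8(142), np.uint8(196), np.uint8(241), np.uint8(240), np.uint8(234), np.uint8(71), np.uint8(54), np.uint8(51), np.uint8(55), np.uint8(148)]
```

```bash
python3 - <<'E'
from h import *
d=np.load("w7.npy"); po=(d[:3],d[3:]); z0=po[0][2]-.0332
R=Ro.from_euler("xyz",po[1],degrees=True).as_matrix()
T=lambda P:(P-po[0])@R
a=T(ray("wrist",[(237.5,341.5),(270.5,341.5),(223,341.5),(287.3,341.5)],.048,po)); b=T(ray("wrist",[(239.6,341.5),(268,341.5),(239.6,358),(267.5,358)],z0+.014,po))
print((a*1e3).round(1)); print((b*1e3).round(1))
E
```

```text
[[-125.1  -15.1   40.8]
 [-125.1   15.1   40.8]
 [-125.2  -28.4   40.8]
 [-125.2   30.5   40.9]]
[[-102.7  -11.7   19.2]
 [-102.7   11.5   19.2]
 [-121.1  -12.1   19.2]
 [-121.1   11.4   19.2]]
```

```bash
python3 -m pendant '[{"slide":[0,-0.05,1],"yaw":0,"hand":1.5},{"slide":[0,-0.05,1.8],"yaw":0,"hand":1.5},{"slide":[0,-0.05,2.4],"yaw":0,"hand":1.5},{"slide":[0,-0.05,2.8],"yaw":0,"hand":1.5},{"slide":[0,-0.05,3.1],"yaw":0,"hand":1.5},{"slide":[0,-0.05,3.3],"yaw":0,"hand":1.5},{"slide":[0,-0.05,3.4],"yaw":0,"hand":1.5},{"slide":[0,-0.05,3.4],"yaw":0,"hand":1.5},{"slide":[0,-0.05,3.4],"yaw":0,"hand":1.5}]'
```

```text
t: 18.17
ee_pos: [0.4839, 0.2533, 0.0543]
ee_rot: [180.0, -0.0, 92.3]
ft_force: [-0.3, 0.7, -1.4]
gripper_width: 0.0234
grip_force: 40.0
```

```bash
python3 -m pendant '[{"slide":[-0.3,0,0],"yaw":0,"hand":1.5},{"slide":[-0.7,0,0],"yaw":0,"hand":1.5},{"slide":[-1.0,0,0],"yaw":0,"hand":1.5},{"slide":[-1.3,0,0],"yaw":0,"hand":1.5},{"slide":[-1.6,0,0],"yaw":0,"hand":1.5},{"slide":[-2,0,0],"yaw":0,"hand":1.5},{"slide":[-2.4,0,0],"yaw":0,"hand":1.5},{"slide":[-2.8,0,0],"yaw":0,"hand":1.5},{"slide":[-3.2,0,0],"yaw":0,"hand":1.5},{"slide":[-3.6,0,0],"yaw":0,"hand":1.5},{"slide":[-4,0,0],"yaw":0,"hand":1.5},{"slide":[-4.4,0,0],"yaw":0,"hand":1.5},{"slide":[-4.8,0,0],"yaw":0,"hand":1.5},{"slide":[-5.2,0,0],"yaw":0,"hand":1.5},{"slide":[-5.6,0,0],"yaw":0,"hand":1.5},{"slide":[-6,0,0],"yaw":0,"hand":1.5}]'
```

```text
t: 19.5
ee_pos: [0.4862, 0.1929, 0.0542]
ee_rot: [180.0, -0.0, 92.3]
ft_force: [-0.9, 1.6, 0.2]
gripper_width: 0.0235
grip_force: 40.0
```

```bash
python3 -m pendant '[{"slide":[-0.4,0,0],"yaw":0,"hand":1.5},{"slide":[-0.8,0,0],"yaw":0,"hand":1.5},{"slide":[-1.2,0,0],"yaw":0,"hand":1.5},{"slide":[-1.6,0,0],"yaw":0,"hand":1.5},{"slide":[-2,0,0],"yaw":0,"hand":1.5},{"slide":[-2.4,0,0],"yaw":0,"hand":1.5},{"slide":[-2.8,0,0],"yaw":0,"hand":1.5},{"slide":[-3.2,0,0],"yaw":0,"hand":1.5},{"slide":[-3.6,0,0],"yaw":0,"hand":1.5},{"slide":[-4,0,0],"yaw":0,"hand":1.5},{"slide":[-4.4,0,0],"yaw":0,"hand":1.5},{"slide":[-4.8,0,0],"yaw":0,"hand":1.5}]'
python3 -m pendant '[{"slide":[-0.3,0,0],"yaw":0,"hand":1.5},{"slide":[-0.6,0,0],"yaw":0,"hand":1.5},{"slide":[-0.9,0,0],"yaw":0,"hand":1.5},{"slide":[-1.2,0,0],"yaw":0,"hand":1.5}]'
```

```text
t: 20.5
ee_pos: [0.4881, 0.145, 0.0542]
ee_rot: [180.0, -0.0, 92.3]
ft_force: [0.2, 2.8, 0.1]
gripper_width: 0.0236
grip_force: 40.0
t: 20.83
ee_pos: [0.4886, 0.1332, 0.0542]
ee_rot: [180.0, -0.0, 92.3]
ft_force: [0.5, 1.8, -0.3]
gripper_width: 0.0241
grip_force: 40.0
```

```bash
for i in 1 2 3; do python3 -m pendant '[{"slide":[-0.25,0,0],"yaw":0,"hand":1.5},{"slide":[-0.5,0,0],"yaw":0,"hand":1.5},{"slide":[-0.75,0,0],"yaw":0,"hand":1.5},{"slide":[-1.0,0,0],"yaw":0,"hand":1.5}]' | egrep 'ee_pos|ft_f|width'; done
```

```text
ee_pos: [0.489, 0.1232, 0.0542]
ft_force: [0.9, 2.8, 0.9]
gripper_width: 0.0236
ee_pos: [0.4893, 0.1132, 0.0541]
ft_force: [1.1, 2.7, -0.1]
gripper_width: 0.0234
ee_pos: [0.4902, 0.1045, 0.0544]
ft_force: [0.5, 8.6, 4.2]
gripper_width: 0.023
```

```bash
for i in 1 2 3 4; do python3 -m pendant '[{"slide":[-0.2,0,0],"yaw":0,"hand":1.5},{"slide":[-0.4,0,0],"yaw":0,"hand":1.5},{"slide":[-0.6,0,0],"yaw":0,"hand":1.5},{"slide":[-0.8,0,0],"yaw":0,"hand":1.5},{"slide":[-1.0,0,0],"yaw":0,"hand":1.5}]' | egrep 'ee_pos|ft_f|width'; done
```

```text
ee_pos: [0.4901, 0.093, 0.0541]
ft_force: [0.8, 2.3, 0.3]
gripper_width: 0.0235
ee_pos: [0.4906, 0.0832, 0.0541]
ft_force: [0.2, 3.1, 0.4]
gripper_width: 0.024
ee_pos: [0.491, 0.0733, 0.0542]
ft_force: [1.2, 3.1, -0.2]
gripper_width: 0.0231
ee_pos: [0.4914, 0.0633, 0.0542]
ft_force: [1.1, 2.4, 0.3]
gripper_width: 0.0235
```

```bash
for i in 1 2 3 4; do python3 -m pendant '[{"slide":[-0.12,0,0],"yaw":0,"hand":1.5},{"slide":[-0.25,0,0],"yaw":0,"hand":1.5},{"slide":[-0.37,0,0],"yaw":0,"hand":1.5},{"slide":[-0.5,0,0],"yaw":0,"hand":1.5}]' | egrep 'ee_pos|ft_f|width'; done
```

```text
ee_pos: [0.4916, 0.0584, 0.0541]
ft_force: [1.8, 2.6, 0.9]
gripper_width: 0.0235
ee_pos: [0.4917, 0.0534, 0.0541]
ft_force: [0.6, 2.8, 0.0]
gripper_width: 0.024
ee_pos: [0.4919, 0.0484, 0.0541]
ft_force: [-0.2, 3.1, 0.5]
gripper_width: 0.0235
ee_pos: [0.4922, 0.0434, 0.0541]
ft_force: [1.3, 2.4, 0.6]
gripper_width: 0.0235
```

Now smaller steps, watching for the snap and the hard rise.

```bash
for i in 1 2 3 4; do python3 -m pendant '[{"slide":[-0.05,0,0],"yaw":0,"hand":1.5},{"slide":[-0.1,0,0],"yaw":0,"hand":1.5},{"slide":[-0.15,0,0],"yaw":0,"hand":1.5},{"slide":[-0.2,0,0],"yaw":0,"hand":1.5}]' | egrep 'ee_pos|ft_f'; done
```

```text
ee_pos: [0.492, 0.0412, 0.054]
ft_force: [1.7, 0.3, -1.2]
ee_pos: [0.492, 0.039, 0.054]
ft_force: [-0.1, 0.6, -0.1]
ee_pos: [0.4923, 0.0374, 0.0541]
ft_force: [-0.1, 0.0, -0.5]
ee_pos: [0.4925, 0.0354, 0.0542]
ft_force: [0.2, 0.3, -0.5]
```

```bash
for i in 1 2 3 ; do python3 -m pendant '[{"slide":[-0.03,0,0],"yaw":0,"hand":1.5},{"slide":[-0.07,0,0],"yaw":0,"hand":1.5},{"slide":[-0.1,0,0],"yaw":0,"hand":1.5},{"slide":[-0.1,0,0],"yaw":0,"hand":1.5}]' | egrep 'ee_pos|ft_f'; done
```

```text
ee_pos: [0.4925, 0.0345, 0.0542]
ft_force: [0.5, 1.1, -0.2]
ee_pos: [0.4927, 0.0342, 0.0543]
ft_force: [-0.1, 4.4, 1.7]
ee_pos: [0.4928, 0.0341, 0.0544]
ft_force: [0.3, 8.0, 2.6]
```

The stop is felt at y=0.0342 (8 N, no further travel). One more millimetre for certainty, then draw straight back.

```bash
python3 -m pendant '[{"slide":[-0.05,0,0],"yaw":0,"hand":1.5},{"slide":[-0.1,0,0],"yaw":0,"hand":1.5},{"slide":[-0.1,0,0],"yaw":0,"hand":1.5}]' | egrep 'ee_pos|ft_f'
python3 -m pendant '[{"slide":[0.5,0,0],"yaw":0,"hand":1.5},{"slide":[1.5,0,0],"yaw":0,"hand":1.5},{"slide":[3,0,0],"yaw":0,"hand":1.5},{"slide":[4.5,0,0],"yaw":0,"hand":1.5},{"slide":[6,0,0],"yaw":0,"hand":1.5},{"slide":[7.5,0,0],"yaw":0,"hand":1.5},{"slide":[9,0,0],"yaw":0,"hand":1.5},{"slide":[10.5,0,0],"yaw":0,"hand":1.5},{"slide":[12,0,0],"yaw":0,"hand":1.5},{"slide":[13.5,0,0],"yaw":0,"hand":1.5},{"slide":[15,0,0],"yaw":0,"hand":1.5},{"slide":[16.5,0,0],"yaw":0,"hand":1.5},{"slide":[18,0,0],"yaw":0,"hand":1.5},{"slide":[19.5,0,0],"yaw":0,"hand":1.5},{"slide":[21,0,0],"yaw":0,"hand":1.5},{"slide":[22,0,0],"yaw":0,"hand":1.5},{"slide":[22,0,0],"yaw":0,"hand":1.5},{"slide":[22,0,0],"yaw":0,"hand":1.5}]'
python3 -c "
from h import *
snap('top','t8');go((.6687,.1453,.0335),86.2)"
```

```text
ee_pos: [0.4929, 0.034, 0.0545]
ft_force: [-1.3, 10.7, 4.0]
t: 28.92
ee_pos: [0.4836, 0.2513, 0.0539]
ee_rot: [-180.0, 0.0, 92.3]
ft_force: [0.6, -0.7, -0.3]
gripper_width: 0.0238
grip_force: 40.0
t 28.97 at [0.4838 0.2506 0.054 ] [-1.7999e+02  5.0000e-02  9.2280e+01] slide [-11.25  18.06   2.06] yaw 0.106
```

```bash
python3 -m pendant '[{"slide":[0,0,-2],"yaw":0,"hand":1.5},{"slide":[0,0,-5],"yaw":0,"hand":1.5},{"slide":[0,0,-8],"yaw":0,"hand":1.5},{"slide":[-2,3,-8],"yaw":0.03,"hand":1.5},{"slide":[-4,6,-8],"yaw":0.06,"hand":1.5},{"slide":[-6,9,-8],"yaw":0.09,"hand":1.5},{"slide":[-8,12,-8],"yaw":0.106,"hand":1.5},{"slide":[-10,15,-8],"yaw":0.106,"hand":1.5},{"slide":[-11.2,18,-8],"yaw":0.106,"hand":1.5},{"slide":[-11.2,18,-5],"yaw":0.106,"hand":1.5},{"slide":[-11.2,18,-2],"yaw":0.106,"hand":1.5},{"slide":[-11.2,18,0],"yaw":0.106,"hand":1.5},{"slide":[-11.2,18,1],"yaw":0.106,"hand":1.5},{"slide":[-11.2,18,1.5],"yaw":0.106,"hand":1.5},{"slide":[-11.2,18,1.5],"yaw":0.106,"hand":1.5},{"slide":[-11.2,18,1.5],"yaw":0.106,"hand":1.5}]'
python3 -m pendant '[{"slide":[0,0,0.2],"yaw":0,"hand":1.5},{"slide":[0,0,0.4],"yaw":0,"hand":1.5},{"slide":[0,0,0.55],"yaw":0,"hand":1.5},{"slide":[0,0,0.6],"yaw":0,"hand":1.5},{"slide":[0,0,0.6],"yaw":0,"hand":1.5},{"slide":[0,0,0.6],"yaw":0,"hand":1.5}]'
```

```text
t: 30.3
ee_pos: [0.6689, 0.1463, 0.0403]
ee_rot: [179.9, -0.0, 86.2]
ft_force: [0.3, -0.1, -1.0]
gripper_width: 0.0237
grip_force: 40.0
t: 30.8
ee_pos: [0.6682, 0.1467, 0.0333]
ee_rot: [180.0, -0.0, 86.2]
ft_force: [-0.7, -1.2, -0.3]
gripper_width: 0.0237
grip_force: 40.0
```

```bash
python3 -m pendant '[{"slide":[0,0,0.05],"yaw":0,"hand":1.5},{"slide":[0,0,0.1],"yaw":0,"hand":1.5},{"slide":[0,0,0.1],"yaw":0,"hand":1.5},{"slide":[0,0,0.1],"yaw":0,"hand":1.5}]'
python3 -m pendant '[{"slide":[0,0,0],"yaw":0,"hand":3},{"slide":[0,0,0],"yaw":0,"hand":4.5},{"slide":[0,0,0],"yaw":0,"hand":5},{"slide":[0,0,0],"yaw":0,"hand":5},{"slide":[0,0,0],"yaw":0,"hand":5},{"slide":[0,0,-3],"yaw":0,"hand":5},{"slide":[0,0,-6],"yaw":0,"hand":5},{"slide":[0,0,-10],"yaw":0,"hand":5},{"slide":[0,0,-14],"yaw":0,"hand":5},{"slide":[2.5,-1.6,-17],"yaw":0,"hand":5},{"slide":[2.5,-1.6,-17],"yaw":0,"hand":5},{"slide":[2.5,-1.6,-17],"yaw":0,"hand":5}]'
python3 - <<'E'
from h import *
im,po=snap('wrist','w9'); t,_=snap('top','t9')
# stick: compare with the first wrist view from the same place
a=cv2.imread("raw_w6.png").astype(int)
print("pose",po,"w6",np.load("w6.npy").round(4))
roi=np.s_[150:295,240:300]
def stick(im): 
    m=(im.min(2)>190)[roi]; n,l,s,c=cv2.connectedComponentsWithStats(m.astype(np.uint8)); i=1+s[1:,4].argmax(); return s[i],c[i]
print(stick(im),stick(a.astype(np.uint8)))
# scene change at the tray and rack, top view: before vs now
t0=cv2.imread("top_raw.png").astype(int); D=np.abs(t0-t.astype(int)).max(2)
n,l,s,c=cv2.connectedComponentsWithStats((D>40).astype(np.uint8))
print([(s[i].tolist()) for i in range(1,n) if s[i,4]>15])
E
```

```text
t: 31.13
ee_pos: [0.6685, 0.1468, 0.0332]
ee_rot: [180.0, -0.0, 86.2]
ft_force: [-2.4, 0.4, 6.7]
gripper_width: 0.0236
grip_force: 40.0
t: 32.13
ee_pos: [0.6542, 0.1749, 0.2041]
ee_rot: [179.8, -0.2, 86.4]
ft_force: [-0.9, 0.9, -0.4]
gripper_width: 0.05
grip_force: 0.0
pose (array([0.65416461, 0.17494676, 0.20410933]), array([ 1.79832515e+02, -1.54601613e-01,  8.63989969e+01])) w6 [ 6.527000e-01  1.699000e-01  2.073000e-01 -1.798785e+02  8.580000e-02
  8.732650e+01]
(array([ 18,  40,  22,  40, 847], dtype=int32), array([28.19126328, 59.36835891])) (array([  17,   36,   25,  100, 1489], dtype=int32), array([27.7018133 , 78.36064473]))
[[210, 76, 172, 308, 16618], [305, 125, 27, 10, 169], [299, 152, 18, 10, 69], [358, 177, 62, 66, 2082], [327, 186, 13, 14, 70], [170, 217, 17, 25, 185], [184, 218, 9, 25, 104], [291, 306, 17, 7, 90], [268, 313, 25, 34, 601], [0, 314, 101, 70, 4985], [312, 380, 8, 4, 20]]
```

```bash
python3 - <<'E'
from h import *
g=lambda f: cv2.cvtColor(cv2.imread(f),cv2.COLOR_BGR2GRAY)
a,b=g("raw_w6.png"),g("raw_w9.png")
for n,im in (("w6",a),("w9",b)):
    print(n,"tray"); print(im[225:275:7,105:180:5])
    print("stick"); print(im[158:292:10,246:292:3])
d=np.load("w9.npy"); po=(d[:3],d[3:]); m=(b>200).astype(np.uint8); m[:,:250]=0;m[:,295:]=0;m[:150]=0;m[292:]=0
n,l,s,c=cv2.connectedComponentsWithStats(m); i=1+s[1:,4].argmax(); r=cv2.minAreaRect(np.argwhere(l==i)[:,::-1].astype(np.float32)); print(r)
print(ray("wrist",cv2.boxPoints(r),.082,po).round(4), ray("wrist",[r[0]],.082,po).round(4))
E
```

```text
w6 tray
[[250 135 128 102 198 195 194 193 198 247 131 135 239 167  82]
 [247 134 136 157 201 183 173 162 132 239 214 135 160 182  83]
 [255 193 136 114 114 113 117 123 130  78 250 135 151 158 126]
 [ 53 248 137 137 168 170 170 172 171  77 248 133 135 159 159]
 [ 67 254 133 169 166 254 253 169 172 138 255 165 135 234 199]
 [ 66  85 249 159 228 120 118 115 252 165  71 251 137 238 187]
 [ 65  63 248 131 255 118 120 120 239 173  82 249 134 148 114]
 [ 50  49  50  48  49  48  49  51  49  50  49  49  47  33  71]]
stick
[[ 66  66  64  65  66  60  60  59  61  59  59  60  60  66  66  65]
 [ 67  65  66  65  75 250 240 240 241 241 249  53  67  66  66  65]
 [ 64  64  65  66  86 149 188 189 189 190 227  57  63  66  66  64]
 [ 64  66  67  64 128 238 244 244 244 244 244 246 120  66  67  66]
 [ 67  64  65  66 113 243 244 244 244 244 244 245  90  65  65  65]
 [ 63  66  65  65 107 244 244 244 244 244 244 247  65  65  65  65]
 [ 65  66  66  59 123 245 244 244 244 244 244 245  57  65  65  66]
 [ 65  65  66  55 175 191 190 188 188 226  58  66  65  65  65  65]
 [ 66  64  65  57 184 190 190 190 190 224  56
[... 1274 characters left out ...]
 66]
 [ 65  65  64  44 233 244 244 244 244 244 245 133  65  65  67  64]
 [ 65  65  66  46 233 247 246 247 247 247 252  89  65  65  65  65]
 [ 66  67  65  61 198 191 190 190 188 236  63  67  65  65  66  66]
 [ 66  66  65  64 249 244 244 244 244 236  63  66  65  65  64  66]
 [ 64  65  65  67 249 245 244 244 245 222  65  65  66  65  65  65]
 [ 64  65  66  67 249 245 244 246 193 108  65  66  67  65  66  65]
 [ 65  64  64  71 248 245 245 240 192  71  64  66  66  66  65  64]
 [ 79  78  69  73 251 248 248 197 198  67  65  64  66  67  64  66]]
((268.0, 239.5), (99.0, 22.0), 90.0)
[[0.657  0.1697 0.082 ]
 [0.6799 0.1683 0.082 ]
 [0.6756 0.0459 0.082 ]
 [0.6497 0.0476 0.082 ]] [[0.6657 0.1118 0.082 ]]
```

The stick stands as before, and the visible part of the tray is empty. Hand in.

```bash
python3 -c "
from cell import close_job
print(close_job())"
```

```text
the job is handed in; nothing more can be done
None
```

I handed the job in at about 32 s. The carrier was set down gently in the tray and pushed to the stop: the push force dropped away as at the roller snap, then rose hard to about 11 N. The stick is back on its foot where it started. I did not see the carrier or the rollers inside the tunnel, and the hand-in gave no verdict.

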